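# Set and lock the specimen indexing stage

### The job

On the hardness-testing bench, turn the black knob of the indexing stage until its white pointer points at the red pin (not the yellow one). Then lock it there: swing the blue lever post of the lock ring clockwise, seen from above, until the ring is tight against its stop, and let go, leaving the pointer on the red pin.

Things in the scene. Friction and masses are not known exactly. Their poses are not given: they have to be found in the camera images.
- knob_grip (a point): Knob: black upright bar 40 x 16 x 33 mm on a dark disc of 90 mm diameter. Point on its vertical turning axis, 80 mm above the table, 12 mm below the bar's top, 21 mm above the disc. x runs along the bar to the white pointer line, z up. Turns either way, to 1.6 rad from midway between the pins; 0.05 N m friction; stays put. Around it: round cream base, fixed, 210 mm wide, 30 mm tall.
- red_pin: Fixed pin with a round red head of 16 mm diameter, top 54 mm above the table, standing on the base 78 mm from the knob's axis; origin at the centre of its foot, 31 mm above the table. A like pin with a yellow head stands 130 degrees round the rim; either may be on the left. At the start the pointer points within 20 degrees of midway between them.
- lever_grip (a point): Blue upright round post, 16 mm diameter, on an arm of the brass lock ring (120 mm diameter, under the knob's disc, same axis), 85 mm from that axis, on the side away from the pins. Point on the post's axis, 80 mm above the table; the post's top is 18 mm higher, the arm's top 36 mm lower. It moves on a level circle round the knob's axis, at about 1.5 N, and stays where it is left.
- lock_ring (a joint): Angle of the lock ring in rad, growing clockwise seen from above: 0 to 0.25 at the start (loose), 1.1 at the hard stop (tight).
Mind the look-alikes: they are no part of the job. Of the things like the part that bears knob_grip, leave any that is purple or turquoise; of the rest the larger one is meant.

How it is judged:
By the outcome, as a careful person would: the job done as asked, in the order asked, and still so for the second after the job is handed in, with the robot touching nothing.
It also fails if it takes over 48 s, if anything falls off the work surface, if the arm or the gripper's body presses on something with over 40 N, if the wrist force passes 120 N, or if a joint passes its speed limit or range.

### The arm

A 6-joint arm with a two-finger parallel gripper is mounted at the origin on the work surface. World frame = base frame: x ahead of the robot, y to its left, z up, the work surface at z = 0. Lengths are in m, angles in rad, forces in N, time in s.
With the tool pointing down it reaches from about 0.35 to 0.875 m from the base axis. Payload 15.5 kg.
Tool frame: the origin (TCP) lies between the finger pads; the fingertips stand 22 mm ahead of it and the grasp point (between the pads) lies 3 mm ahead of it; z points along the fingers, y is the line along which they close (so a half turn about z gives the same grasp; the last joint's range is limited). The gripper opens to 85 mm and grips with 20 to 120 N. Pads are 22 mm wide; open, the fingers measure 114 mm over their backs; the gripper's body (76 mm by 85 mm) begins 54 mm behind the grasp point. The pads swing forward as they close: fully open they stand 13 mm farther back than shut.
Start: joints at [-1.256, 0.494, 1.345, -0, 1.302, -0.096], TCP at [0.249, -0.573, 0.253] pointing down, gripper open.
Joint ranges: [-2.91, 2.91], [-0.82, 2.16], [0.22, 2.67], [-1.22, 4.37], [0.12, 2.79], [-3.08, 3.08]. Speed limits (rad/s): [1.89, 1.89, 2.57, 3.01, 3.01, 3.01].

### API

Orientations are given as [roll, pitch, yaw] about the fixed x, y, z axes, in that order (R = Rz(yaw) Ry(pitch) Rx(roll)).
In Python, from workcell import ctrl gives the robot as it stands. The module is installed in compiled form; this text tells all that it offers.
- The arm moves only by the shell command python3 -m creep 'ROWS' [FORCE]. ROWS is JSON, one flat list of numbers, 7 for each row, row after row: the opening, from 0 (shut) to 1 (fully open), then the shift along the tool's x, y, z each as a share of 25 cm, from -1 to 1, then the turn, a rotation vector about the tool's x, y, z each as a share of pi/4 rad, from -1 to 1. A call has 1 to 20 rows; each row is the pose to reach, as a shift and turn from the pose commanded when the call began, along the tool's axes at that moment; what a row does not reach only later rows make up. A row lasts 1/12 s, in which the tool goes at most 41.7 mm and 7.16 degrees, less where a joint would pass 70% of its speed; a pose out of reach is approached as far as the arm can. A call with a number of a shift or a turn outside -1 to 1 is refused whole. A call with a gripper value outside its range is refused whole. The fingers move at their own pace and stop on an object; FORCE is the grip in N (left out, the last holds). Time passes only in rows, so rows that repeat a pose let the fingers close. It gives the time, the measured TCP pose, the force, the opening and the grip force at its end, in the units of the state.
- ctrl.sense(): the state, without advancing time (a new reading comes with each control period).
- ctrl.camera(name): name is "scene" or "top"; returns a dict with "img" (400x640x3 uint8, red, green, blue), "range_z" (400x640 float32, m along the optical axis (not along the pixel's ray), 0 where there is no reading), "fovy" (degrees; the focal length in pixels is half the picture's height over the tangent of half this angle, whatever the lens; pixels are square), "cx", "cy" (the principal point, pixels), "R" (3x3) and "t" (3): a world point X has camera coordinates R X + t. Camera axes: x right, y down, z forward; pixel columns grow to the right and rows downward; lengths in m; the calibration is good to about 2 mm. A picture is of the moment at which its call begins.
- ctrl.job_done(): hands the job in; it is judged then, once.
The state is a dict: "t": time; "joint_pos": joint angles; "qvel": joint speeds; "joint_efforts": joint torques, N m; "tool_pos": TCP position; "orientation": TCP orientation; "ft_force": force on the tool from outside, world axes, zero at the start; "ft_torque": the same for the moment, N m; "width": finger opening in m; "gripper_force": force on a finger pad.
Only numpy, scipy, OpenCV 4.12 (cv2) and the standard library are available. Lean on these libraries where they do the work, as an engineer would, in place of code of your own. Each camera call takes 0.05 s, during which the arm holds its last target. There are 200 camera calls.

## Working session

There is one attempt and no reset: what is moved stays moved. The work goes in short steps, Python scripts to look and compute and a shell command to move; the robot and the scene stay as the last step left them, time stands still between calls to the robot, and variables do not carry over. Pictures are saved under pics/ and viewed, at most 10 in all, crops included, and the job is handed in when it is done.

```bash
mkdir -p pics
python3 - <<'E'
from workcell import ctrl
import cv2, numpy as np
for n in("top","scene"):
    c=ctrl.camera(n); cv2.imwrite(f"pics/{n}0.png",c["img"][:,:,::-1]); np.savez(f"{n}0.npz",**c)
    print(n,c["fovy"],c["cx"],c["cy"],c["R"].round(3).tolist(),c["t"])
s=ctrl.sense();print(s)
E
```

```text
top 52.25323566530103 322.97373407286767 200.6007801247181 [[-0.022, -1.0, 0.021], [-0.99, 0.018, -0.139], [0.138, -0.024, -0.99]] [0.02861314 0.5049582  0.76983812]
scene 45.17088802902136 324.5046985476826 199.55106408680717 [[-0.681, 0.732, -0.019], [0.475, 0.422, -0.772], [-0.558, -0.535, -0.635]] [ 0.30189562 -0.17816965  1.08001947]
{'t': 0.1, 'joint_pos': array([-1.25649443e+00,  4.94101362e-01,  1.34606121e+00, -5.43161483e-06,
        1.30251305e+00, -9.54864988e-02]), 'qvel': array([-0.00022569, -0.00134399, -0.0014159 ,  0.00104691, -0.00224296,
       -0.00025563]), 'joint_efforts': array([ 1.72778789e-03, -8.83588672e+01, -3.84559679e+01, -1.21398225e-04,
        5.22197064e-03,  3.80892016e-05]), 'tool_pos': array([ 0.24892547, -0.57296244,  0.25277481]), 'orientation': array([-3.14051412e+00, -9.80398351e-05,  4.09789787e-01]), 'ft_force': array([-0.06666787,  0.18330339,  0.40207381]), 'ft_torque': array([-0.0126642 , -0.026934  , -0.02743808]), 'gripper_force': 0.0, 'width': 0.08546474331309548}
```

View pics/top0.png

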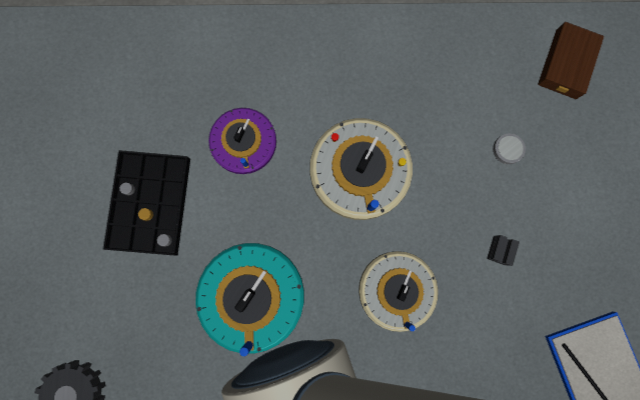

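View pics/scene0.png

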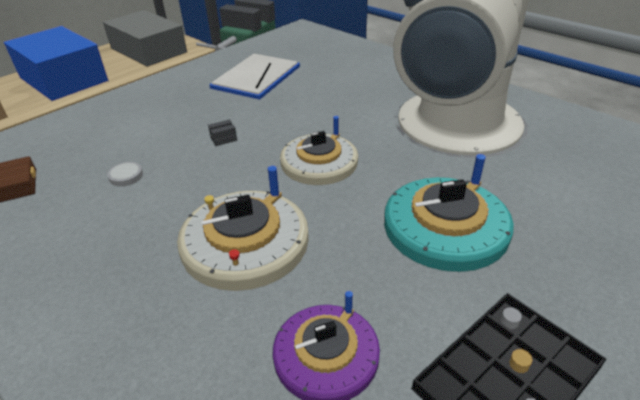

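The candidates in the top view are purple (243,140), turquoise (250,298), small cream (399,291) and large cream (361,168). Purple and turquoise are excluded, and the large cream one is the larger of the other two. It also carries the red pin (335,137) and yellow pin (402,161). Next I'll confirm it in a crop and measure it.

```bash
cat > h.py <<'E'
import numpy as np, cv2
def ray(c,u,v,z):
    f=200/np.tan(np.radians(c["fovy"])/2); R=c["R"];o=-R.T@c["t"]
    d=R.T@np.array([(u-c["cx"])/f,(v-c["cy"])/f,1]); return (o+d*(z-o[2])/d[2])
def cent(m):
    n,l,s,c=cv2.connectedComponentsWithStats(m.astype(np.uint8)); i=1+np.argmax(s[1:,4]); return c[i],s[i,4],l==i
def masks(c,box):
    i=c["img"]; h=cv2.cvtColor(i,cv2.COLOR_RGB2HSV).astype(int); H,S,V=h[...,0],h[...,1],h[...,2]
    b=np.zeros(H.shape,bool); b[box[1]:box[3],box[0]:box[2]]=1
    return dict(red=b&((H<6)|(H>174))&(S>150)&(V>90),yel=b&(H>21)&(H<32)&(S>150)&(V>120),blue=b&(H>100)&(H<125)&(S>140),
      white=b&(S<40)&(V>175),black=b&(V<40),brass=b&(H>12)&(H<22)&(S>110)&(V>60),disc=b&(V<80)&(S<80))
E
python3 - <<'E'
from h import *
c=dict(np.load("top0.npz")); m=masks(c,(305,112,418,224))
for k,z in(("red",.054),("yel",.054),("blue",.09)):
    p,a,_=cent(m[k]); print(k,p,a,ray(c,*p,z).round(4))
# base silhouette: cream vs. table, ellipse fit
i=c["img"].astype(int); print(i[168,330],i[110,300])
p,a,l=cent(m["disc"]); print("disc",p,a)
P=np.array([ray(c,u,v,.059) for v,u in zip(*np.nonzero(l|m["brass"]))]);
w,a,l=cent(m["white"]&(np.hypot(*(np.indices((400,640))-np.array([164,362])[:,None,None]))<32))
v,u=np.nonzero(l);print("white",w,a,list(zip(u,v))[:3],list(zip(u,v))[-3:])
cv2.imwrite("pics/crop0.png",cv2.resize(c["img"][112:224,305:418,::-1],None,fx=5,fy=5,interpolation=cv2.INTER_CUBIC))
E
```

```text
red [334.59090909 136.5       ] 44 [ 0.6298 -0.0068  0.054 ]
yel [401.97674419 161.41860465] 43 [ 0.5774 -0.1377  0.054 ]
blue [372.7804878  204.87804878] 82 [ 0.4881 -0.0717  0.09  ]
[145 149 148] [100 107 109]
disc [362.52821522 164.29986877] 1524
white [373.66666667 142.81481481] 27 [(np.int64(376), np.int64(137)), (np.int64(377), np.int64(137)), (np.int64(376), np.int64(138))] [(np.int64(370), np.int64(149)), (np.int64(371), np.int64(149)), (np.int64(370), np.int64(150))]
```

View pics/crop0.png

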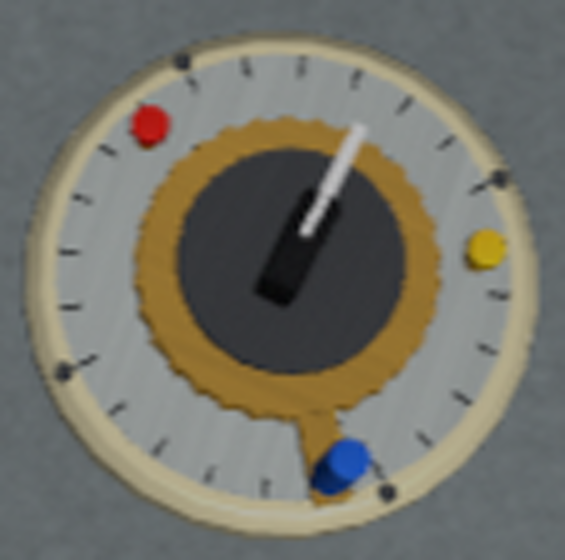

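The crop confirms the large cream stage. The red pin is at crop (150,125), yellow at (486,248), the pointer between them at about (360,127), and the blue post at (348,460). From the pins, the axis is near (0.573,-0.060), red lies at about 43° and the pointer at about -26°.

Next is the first travel move, with a small planner to give the shares.

```bash
cat > plan.py <<'E'
import sys,numpy as np
from scipy.spatial.transform import Rotation as Ro
from workcell import ctrl
# usage: plan.py x y z yawdeg -> shares for a tool-down pose
s=ctrl.sense(); x,y,z,yaw=map(float,sys.argv[1:5])
R=Ro.from_euler("xyz",s["orientation"]); T=Ro.from_euler("xyz",[np.pi,0,np.radians(yaw)])
print("shift",(R.inv().apply(np.array([x,y,z])-s["tool_pos"])/.25).round(3),"turn",((R.inv()*T).as_rotvec()/(np.pi/4)).round(3))
print("t",s["t"],s["tool_pos"].round(4),"yaw",np.degrees(s["orientation"]).round(2),"q",s["joint_pos"].round(2),"w",s["width"],"F",s["ft_force"].round(1),s["gripper_force"])
E
python3 - <<'E'
from h import *
c=dict(np.load("top0.npz"))
print("disc centre",ray(c,363.2,164.4,.059),"line ends",ray(c,305+308/5,112+232/5,.092),ray(c,305+360/5,112+127/5,.06))
m=masks(c,(345,140,385,180)); i=c["img"].max(2)
p,a,l=cent((i<38)&m["disc"]); v,u=np.nonzero(l); P=np.array([ray(c,a,b,.09)[:2] for a,b in zip(u,v)])
d=cv2.fitLine(P.astype(np.float32),cv2.DIST_L2,0,.01,.01).ravel(); print(a,P.mean(0),np.degrees(np.arctan2(d[1],d[0])))
E
python3 -m creep '[1,0.9,-0.65,0,0,0,0.5, 1,0.9,-0.65,0,0,0,0.5, 1,0.9,-0.65,0,0,0,0.5, 1,0.9,-0.65,0,0,0,0.5, 1,0.9,-0.65,0,0,0,0.5, 1,0.9,-0.65,0,0,0,0.5, 1,0.9,-0.65,0,0,0,0.5, 1,0.9,-0.65,0,0,0,0.5, 1,0.9,-0.65,0,0,0,0.5, 1,0.9,-0.65,0,0,0,0.5]'
python3 plan.py .573 -.06 .16 -26
```

```text
disc centre [ 0.57156729 -0.06063783  0.059     ] line ends [ 0.57531405 -0.06318899  0.092     ] [ 0.6249428  -0.08951797  0.06      ]
164 [ 0.56817938 -0.05697289] -29.700891
t: 0.93
tool_pos: [0.3906, -0.3348, 0.2532]
orientation: [3.141, 0.0, 0.018]
ft_force: [-0.1, -0.6, 0.4]
width: 0.0856
gripper_force: 0.0
shift [ 0.749 -1.086  0.373] turn [0.  0.  0.6]
t 0.9333 [ 0.3906 -0.3348  0.2532] yaw [1.7999e+02 1.0000e-02 1.0100e+00] q [-0.82  0.34  1.61 -0.    1.19  0.73] w 0.08558040263645077 F [-0.1 -0.6  0.4] 0.0
```

```bash
python3 -m creep '[1,0.75,-1,0.2,0,0,0.63, 1,0.75,-1,0.2,0,0,0.63, 1,0.75,-1,0.2,0,0,0.63, 1,0.75,-1,0.2,0,0,0.63, 1,0.75,-1,0.2,0,0,0.63, 1,0.75,-1,0.2,0,0,0.63, 1,0.75,-1,0.2,0,0,0.63, 1,0.75,-1,0.2,0,0,0.63, 1,0.75,-1,0.2,0,0,0.63, 1,0.75,-1,0.2,0,0,0.63, 1,0.75,-1,0.2,0,0,0.63, 1,0.75,-1,0.2,0,0,0.63]'
python3 plan.py .5725 -.06 .088 -28
```

```text
t: 1.93
tool_pos: [0.5733, -0.083, 0.2033]
orientation: [3.141, 0.0, -0.479]
ft_force: [-0.0, 0.5, -0.5]
width: 0.0852
gripper_force: 0.0
shift [-0.045 -0.08   0.461] turn [0.001 0.    0.012]
t 1.9333 [ 0.5733 -0.083   0.2033] yaw [ 1.7998e+02  1.0000e-02 -2.7460e+01] q [-0.25  0.48  1.52 -0.    1.14  1.8 ] w 0.08523917980469839 F [-0.   0.5 -0.5] 0.0
```

```bash
python3 -m creep '[1,-0.045,-0.08,0,0,0,0.012, 1,-0.045,-0.08,0.15,0,0,0.012, 1,-0.045,-0.08,0.3,0,0,0.012, 1,-0.045,-0.08,0.4,0,0,0.012, 1,-0.045,-0.08,0.44,0,0,0.012, 1,-0.045,-0.08,0.46,0,0,0.012, 1,-0.045,-0.08,0.46,0,0,0.012]' 30
python3 -m creep '[0.4,0,0,0,0,0,0, 0.4,0,0,0,0,0,0, 0.2,0,0,0,0,0,0, 0.1,0,0,0,0,0,0, 0,0,0,0,0,0,0, 0,0,0,0,0,0,0, 0,0,0,0,0,0,0, 0,0,0,0,0,0,0, 0,0,0,0,0,0,0, 0,0,0,0,0,0,0]' 30
python3 plan.py .5725 -.06 .088 43.1
```

```text
t: 2.52
tool_pos: [0.5729, -0.0594, 0.0884]
orientation: [3.141, 0.0, -0.488]
ft_force: [-0.2, 0.2, -0.1]
width: 0.0854
gripper_force: 0.0
t: 3.35
tool_pos: [0.5725, -0.0602, 0.0891]
orientation: [3.139, -0.001, -0.487]
ft_force: [-9.9, -19.5, 14.6]
width: 0.0155
gripper_force: 32.4
shift [-0.    -0.001  0.004] turn [ 3.000e-03  1.000e-03 -1.577e+00]
t 3.35 [ 0.5725 -0.0602  0.0891] yaw [ 1.7986e+02 -4.0000e-02 -2.7890e+01] q [-0.21  0.63  1.63 -0.    0.88  1.85] w 0.015505101569089469 F [ -9.9 -19.5  14.6] 32.366668581962585
```

```bash
python3 -m creep '[0,0,0.004,-0.002,0,0,0, 0,0,0.004,-0.002,0,0,0, 0,0,0.004,-0.002,0,0,0]' 30
```

```text
t: 3.6
tool_pos: [0.5724, -0.0603, 0.0891]
orientation: [3.14, -0.001, -0.487]
ft_force: [-4.0, -11.1, 3.8]
width: 0.0155
gripper_force: 31.5
```

```bash
python3 -m creep '[0,0,0.004,-0.001,0,0,0, 0,0,0.004,-0.001,0,0,-0.1, 0,0,0.004,-0.001,0,0,-0.2, 0,0,0.004,-0.001,0,0,-0.3, 0,0,0.004,-0.001,0,0,-0.4, 0,0,0.004,-0.001,0,0,-0.5, 0,0,0.004,-0.001,0,0,-0.6, 0,0,0.004,-0.001,0,0,-0.7, 0,0,0.004,-0.001,0,0,-0.8, 0,0,0.004,-0.001,0,0,-0.8, 0,0,0.004,-0.001,0,0,-0.8]' 30
python3 plan.py .5725 -.06 .088 43.1
```

```text
t: 4.52
tool_pos: [0.5724, -0.0603, 0.0891]
orientation: [3.141, -0.0, 0.139]
ft_force: [1.7, -2.9, -1.2]
width: 0.0156
gripper_force: 30.9
shift [ 0.001 -0.001  0.005] turn [ 0.    -0.    -0.781]
t 4.5167 [ 0.5724 -0.0603  0.0891] yaw [ 1.7999e+02 -3.0000e-02  7.9600e+00] q [-0.21  0.63  1.63 -0.    0.88  1.22] w 0.015585108122589206 F [ 1.7 -2.9 -1.2] 30.937010943889618
```

```bash
python3 -m creep '[0,0,0,0,0,0,-0.1, 0,0,0,0,0,0,-0.2, 0,0,0,0,0,0,-0.3, 0,0,0,0,0,0,-0.4, 0,0,0,0,0,0,-0.5, 0,0,0,0,0,0,-0.6, 0,0,0,0,0,0,-0.7, 0,0,0,0,0,0,-0.78, 0,0,0,0,0,0,-0.78, 0,0,0,0,0,0,-0.78, 0,0,0,0,0,0,-0.78]' 30
python3 plan.py .5725 -.06 .088 43.1
```

```text
t: 5.43
tool_pos: [0.5723, -0.0602, 0.0891]
orientation: [3.141, -0.0, 0.75]
ft_force: [2.8, -1.5, 0.7]
width: 0.0155
gripper_force: 31.2
shift [0.001 0.    0.005] turn [ 0.    -0.    -0.002]
t 5.4333 [ 0.5723 -0.0602  0.0891] yaw [ 1.7999e+02 -1.0000e-02  4.2990e+01] q [-0.21  0.63  1.63  0.    0.88  0.61] w 0.01548266690618126 F [ 2.8 -1.5  0.7] 31.214207410812378
```

```bash
python3 -m creep '[0.3,0,0,0,0,0,0, 0.6,0,0,0,0,0,0, 0.8,0,0,0,0,0,0, 0.8,0,0,0,0,0,0, 0.8,0,0,0,0,0,0, 0.8,0,0,-0.1,0,0,0, 0.8,0,0,-0.2,0,0,0, 0.8,0,0,-0.35,0,0,0, 0.8,0,0,-0.5,0,0,0, 0.8,0,-0.3,-0.5,0,0,0, 0.8,0,-0.6,-0.5,0,0,0, 0.8,0,-0.8,-0.5,0,0,0, 0.8,0,-0.8,-0.5,0,0,0, 0.8,0,-0.8,-0.5,0,0,0, 0.8,0,-0.8,-0.5,0,0,0]' 30
python3 - <<'E'
from h import *
from workcell import ctrl
c=ctrl.camera("top"); np.savez("top1.npz",**c); cv2.imwrite("pics/crop1.png",cv2.resize(c["img"][112:224,305:418,::-1],None,fx=5,fy=5,interpolation=cv2.INTER_CUBIC))
c=ctrl.camera("scene"); np.savez("scene1.npz",**c)
E
```

```text
t: 6.68
tool_pos: [0.4303, 0.0885, 0.2139]
orientation: [-3.139, 0.002, 0.756]
ft_force: [0.4, -1.2, -0.2]
width: 0.0681
gripper_force: 0.0
```

View pics/crop1.png

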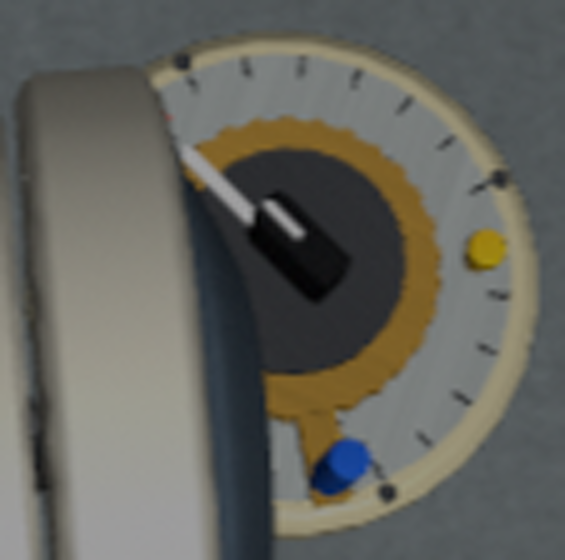

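The crop shows the pointer running from (255,220) to (185,150) towards the red pin, which is mostly hidden by the forearm at about (165,117). I'll check the angle numerically and in the scene view.

```bash
python3 - <<'E'
from h import *
c=dict(np.load("top1.npz"))
a=ray(c,305+250/5,112+216/5,.060);b=ray(c,305+188/5,112+153/5,.060)
print(a,b,np.degrees(np.arctan2(*(b-a)[1::-1])))
c=dict(np.load("scene1.npz")); m=masks(c,(180,190,310,285))
for z in (.053,):
  p,n,_=cent(m["red"]);print(p,n,ray(c,*p,z)); p,n,_=cent(m["yel"]);print(p,n,ray(c,*p,z))
cv2.imwrite("pics/s1.png",cv2.resize(c["img"][160:285,170:320,::-1],None,fx=4,fy=4,interpolation=cv2.INTER_CUBIC))
E
python3 plan.py .488 -.072 .2139 43
```

```text
[ 0.58988899 -0.04517512  0.06      ] [ 0.61549916 -0.02174794  0.06      ] 42.45105624776256
[233.70833333 253.97222222] 72 [ 0.63092059 -0.0039415   0.053     ]
[209.25       201.33333333] 12 [ 0.58187096 -0.12877538  0.053     ]
shift [-0.279  0.607  0.002] turn [ 0.    -0.     0.007]
t 6.7833 [0.4346 0.0864 0.2143] yaw [ 1.7998e+02 -2.0000e-02  4.3300e+01] q [ 0.06  0.29  1.83 -0.    1.02  0.88] w 0.06858931996451857 F [ 1.  -0.7 -0. ] 0.0
```

View pics/s1.png

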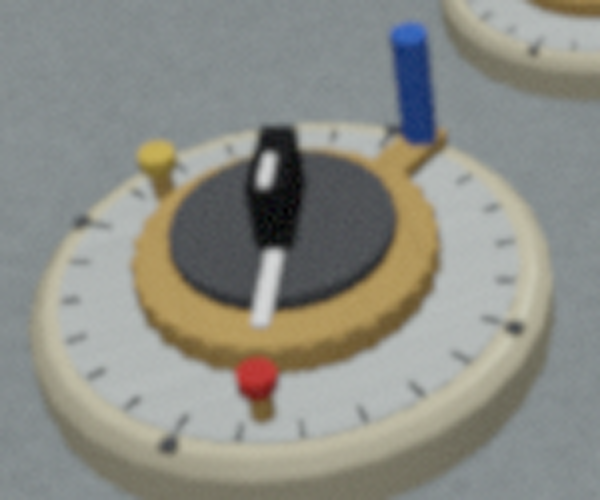

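The pointer lies on the red pin: about 42.5–43° against 43.1°, and in the crop the line at (265,285) leads to the red head at (257,378). Next is the lever, which I'll cage between the fingers with the closing axis along the tangent.

```bash
python3 -m creep '[0.45,-0.28,0.607,0,0,0,0.785, 0.45,-0.28,0.607,0,0,0,0.785, 0.45,-0.28,0.607,0,0,0,0.785, 0.45,-0.28,0.607,0,0,0,0.785, 0.45,-0.28,0.607,0,0,0,0.785, 0.45,-0.28,0.607,0,0,0,0.785, 0.45,-0.28,0.607,0,0,0,0.785, 0.45,-0.28,0.607,0,0,0,0.785, 0.45,-0.28,0.607,0,0,0,0.785]' 30
python3 plan.py .488 -.072 .083 8
```

```text
t: 7.53
tool_pos: [0.4879, -0.0723, 0.214]
orientation: [-3.141, 0.0, 0.141]
ft_force: [0.4, 1.0, 0.0]
width: 0.0384
gripper_force: 0.0
shift [ 0.001 -0.001  0.524] turn [-0.     0.     0.002]
t 7.5333 [ 0.4879 -0.0723  0.214 ] yaw [-1.7999e+02  1.0000e-02  8.1000e+00] q [-0.27  0.36  1.71  0.    1.07  1.16] w 0.038431489381662305 F [0.4 1.  0. ] 0.0
```

```bash
python3 -m creep '[0.45,0,0,0.15,0,0,0, 0.45,0,0,0.3,0,0,0, 0.45,0,0,0.42,0,0,0, 0.45,0,0,0.5,0,0,0, 0.45,0,0,0.52,0,0,0, 0.45,0,0,0.52,0,0,0, 0.45,0,0,0.52,0,0,0]' 30
python3 -m creep '[0.45,0.002,-0.034,0,0,0,0.127, 0.45,0.007,-0.068,0,0,0,0.255, 0.45,0.015,-0.1,0,0,0,0.382, 0.45,0.027,-0.132,0,0,0,0.509, 0.45,0.042,-0.163,0,0,0,0.637, 0.45,0.059,-0.192,0,0,0,0.764, 0.45,0.08,-0.219,0,0,0,0.891, 0.45,0.08,-0.219,0,0,0,0.891]' 30
```

```text
t: 8.12
tool_pos: [0.4885, -0.0726, 0.0849]
orientation: [3.141, -0.001, 0.139]
ft_force: [0.1, -0.5, -0.9]
width: 0.0385
gripper_force: 0.0
t: 8.78
tool_pos: [0.5017, -0.0151, 0.0858]
orientation: [-3.14, -0.003, -0.566]
ft_force: [0.2, -0.2, -0.3]
width: 0.0383
gripper_force: 0.0
```

```bash
python3 -m creep '[0.45,0.001,-0.027,0,0,0,0.102, 0.45,0.004,-0.054,0,0,0,0.204, 0.45,0.007,-0.068,0,0,0,0.255, 0.45,0.007,-0.068,0,0,0,0.255]' 30
python3 - <<'E'
from h import *
from workcell import ctrl
c=ctrl.camera("scene"); np.savez("scene2.npz",**c)
cv2.imwrite("pics/s2.png",cv2.resize(c["img"][140:285,170:350,::-1],None,fx=4,fy=4,interpolation=cv2.INTER_CUBIC))
print(ctrl.sense()["ft_force"],ctrl.sense()["tool_pos"])
E
```

```text
t: 9.12
tool_pos: [0.5118, -0.0024, 0.0852]
orientation: [-3.14, -0.002, -0.76]
ft_force: [-0.4, 1.1, 0.7]
width: 0.0383
gripper_force: 0.0
[ 0.07020128 -0.18133351  0.14712455] [ 0.51150733 -0.00263607  0.0850772 ]
```

View pics/s2.png

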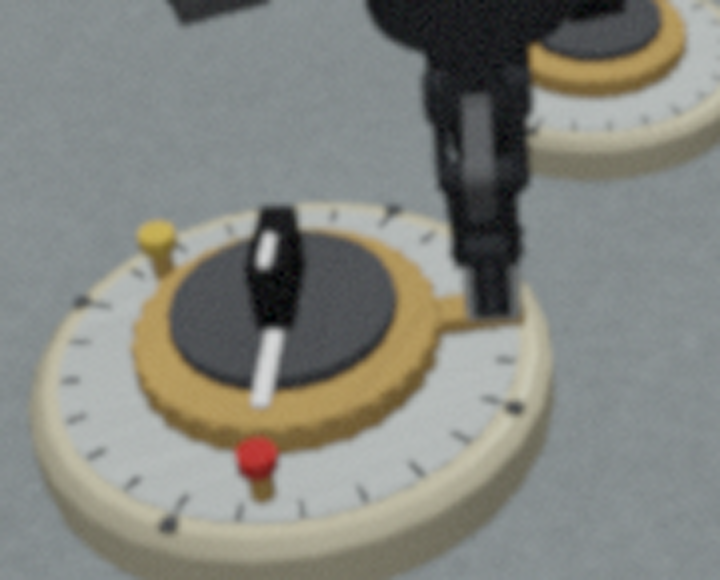

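The arm at crop (480,310) moves with the fingers, and the pointer (265,370) is still on the red head (257,458). I'll go on in small steps and watch the force.

```bash
python3 -m creep '[0.45,0,-0.01,0,0,0,0.038, 0.45,0.001,-0.02,0,0,0,0.076, 0.45,0.001,-0.02,0,0,0,0.076]' 30 | grep -E "tool|orie|ft|grip"
python3 -m creep '[0.45,0,-0.01,0,0,0,0.038, 0.45,0,-0.01,0,0,0,0.038]' 30| grep -E "tool|orie|ft|grip"
```

```text
tool_pos: [0.5147, 0.0007, 0.0846]
orientation: [-3.141, -0.001, -0.82]
ft_force: [0.3, -0.0, -0.7]
gripper_force: 0.0
tool_pos: [0.5165, 0.0024, 0.0844]
orientation: [-3.141, -0.0, -0.85]
ft_force: [0.5, 0.6, 0.9]
gripper_force: 0.0
```

```bash
python3 -m creep '[0.45,0,-0.01,0,0,0,0.038, 0.45,0,-0.01,0,0,0,0.038]' 30| grep -E "tool|orie|ft|grip"
```

```text
tool_pos: [0.5184, 0.0041, 0.0843]
orientation: [-3.141, -0.0, -0.88]
ft_force: [0.2, 0.2, 1.0]
gripper_force: 0.0
```

```bash
python3 -m creep '[0.45,0,-0.01,0,0,0,0.038, 0.45,0,-0.01,0,0,0,0.038]' 30| grep -E "tool|orie|ft|grip"
```

```text
tool_pos: [0.5202, 0.0058, 0.0842]
orientation: [-3.141, -0.0, -0.91]
ft_force: [-1.3, 0.3, -0.5]
gripper_force: 0.0
```

```bash
python3 -m creep '[0.45,0,-0.01,0,0,0,0.038, 0.45,0,-0.01,0,0,0,0.038]' 30| grep -E "tool|orie|ft|grip"
```

```text
tool_pos: [0.5222, 0.0073, 0.0841]
orientation: [-3.141, -0.0, -0.941]
ft_force: [0.6, 0.1, 0.0]
gripper_force: 0.0
```

```bash
python3 -m creep '[0.45,0,-0.01,0,0,0,0.038, 0.45,0,-0.01,0,0,0,0.038]' 30| grep -E "tool|orie|ft|grip"
```

```text
tool_pos: [0.5242, 0.0088, 0.0841]
orientation: [-3.142, 0.0, -0.97]
ft_force: [1.3, 0.0, -1.1]
gripper_force: 0.0
```

```bash
python3 -m creep '[0.45,0,-0.01,0,0,0,0.038, 0.45,0,-0.01,0,0,0,0.038]' 30| grep -E "tool|orie|ft|grip"
```

```text
tool_pos: [0.5263, 0.0102, 0.084]
orientation: [-3.141, -0.0, -1.0]
ft_force: [0.3, -0.3, 0.4]
gripper_force: 0.0
```

```bash
python3 -m creep '[0.45,0,-0.01,0,0,0,0.038, 0.45,0,-0.01,0,0,0,0.038]' 30| grep -E "tool|orie|ft|grip"
```

```text
tool_pos: [0.5272, 0.0107, 0.0839]
orientation: [3.139, -0.0, -1.029]
ft_force: [-7.1, -11.7, 3.6]
gripper_force: 5.7
```

```bash
python3 -m creep '[0.45,0,-0.01,0,0,0,0.038, 0.45,0,-0.01,0,0,0,0.038]' 30| grep -E "tool|orie|ft|grip"
```

```text
tool_pos: [0.5277, 0.0106, 0.0837]
orientation: [3.135, -0.0, -1.058]
ft_force: [-15.6, -29.7, 9.7]
gripper_force: 14.4
```

The hard stop is reached, with about 34 N on it. Now I'll ease off to mid-gap, rise and move clear.

```bash
python3 -m creep '[0.45,0,0.03,0,0,0,0, 0.45,0,0.055,0,0,0,0, 0.45,0,0.055,0,0,0,0, 0.45,0,0.055,-0.1,0,0,0, 0.45,0,0.055,-0.25,0,0,0, 0.45,0,0.055,-0.4,0,0,0, 0.45,0,0.055,-0.5,0,0,0, 0.45,-0.3,0.055,-0.5,0,0,0, 0.45,-0.6,-0.2,-0.5,0,0,0, 0.45,-0.9,-0.4,-0.5,0,0,0, 0.45,-0.9,-0.7,-0.5,0,0,0, 0.45,-0.9,-0.9,-0.5,0,0,0, 0.45,-0.9,-0.9,-0.5,0,0,0, 0.45,-0.9,-0.9,-0.5,0,0,0, 0.45,-0.9,-0.9,-0.5,0,0,0]' 30
python3 - <<'E'
from h import *
from workcell import ctrl
c=ctrl.camera("top"); np.savez("top3.npz",**c)
cv2.imwrite("pics/crop3.png",cv2.resize(c["img"][112:224,305:418,::-1],None,fx=5,fy=5,interpolation=cv2.INTER_CUBIC))
m=masks(c,(305,112,418,224))
for k,z in(("red",.054),("yel",.054),("blue",.09)):
    p,a,_=cent(m[k]); q=ray(c,*p,z); print(k,p,a,q.round(4),np.degrees(np.arctan2(q[1]+.0602,q[0]-.5724)))
E
```

```text
t: 12.0
tool_pos: [0.6083, 0.3068, 0.2091]
orientation: [-3.141, 0.0, -1.059]
ft_force: [0.2, -0.3, 0.3]
width: 0.0386
gripper_force: 0.0
red [334.59090909 136.5       ] 44 [ 0.6298 -0.0068  0.054 ] 42.93163326908045
yel [401.97674419 161.41860465] 43 [ 0.5774 -0.1377  0.054 ] -86.29792838453442
blue [330.56164384 190.39726027] 73 [0.5165 0.0054 0.09  ] 130.46647589487335
```

View pics/crop3.png

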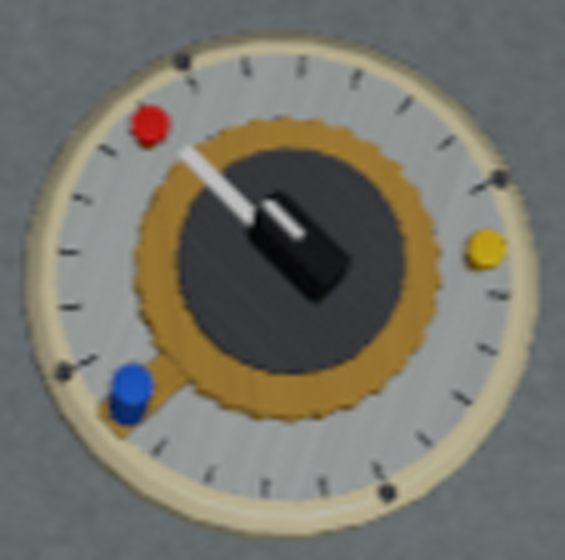

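The pointer (185,150) aims at the red head (150,125). The lever (130,390) has turned about 1.0 rad to its stop, and the arm is clear.

```bash
python3 -c "
from workcell import ctrl
print(ctrl.job_done())"
```

```text
the job is handed in; nothing more can be done
None
```

The job is handed in: the knob's pointer is on the red pin to within about 1°, and the lock ring was swung about 1.0 rad clockwise to its hard stop, felt at about 34 N. The arm was clear after about 12 s, and the hand-in returned no verdict.

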